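Move two lidded loaf tins round the corner of the oven loading table

TASK

Load the oven row: slide the lidded loaf tin that stands in the corner sideways along the row until it presses firmly on the spring buffer at the row's far left end, then slide the second tin from the infeed lane back into the emptied corner, and on sideways until it is tight against the first tin and presses the whole row on the buffer. Slide them one at a time and keep them down on the deck, never lifting or tipping them, and never press a tin with more than 15 newtons on the buffer or the other tin, or 25 newtons on the guides, for the dough inside has risen. Let go with both tins standing square in the row, touching each other and the buffer, and leave everything else on the bench where it is.

Things in the scene. Friction and masses are not known exactly. Their poses are not given: they have to be found in the camera images.
- carrier: Oven loading table: flat aluminium deck fixed on the bench, 350 mm (x) by 430 mm (y), 12 mm thick, yaw up to 0.2 rad. Origin: centre of its underside; x points away from the robot, y left, z up: the 'deck frame'. The row runs along y and ends at the buffer (+y); the corner is its right end (-y); the infeed lane runs along x from the deck's front edge into the corner.
- guides: Steel guides on the deck, 30 mm high, 5 mm thick; axes as the deck, origin 12 mm above the deck's origin. Inner faces in the deck frame: back rail x = 160 mm (y -204 to 185); the row's front rail x = 14 mm (y -96 to 185); right guide y = -199 mm (x -165 to 165); infeed's left guide y = -101 mm (x -165 to 9). So the row is 146 mm wide, infeed lane and corner 98 mm. Inner corner rounded by 5 mm.
- stop: End stop at the row's left end: upright steel bracket 70 mm wide, 80 mm high; axes as the deck, origin 12 mm above the deck's origin; its inner face lies at y = 185 mm in the deck frame. It carries the buffer on a screw.
- buffer_axis (a point): The buffer's axis, on the bracket's inner face (deck frame x 87, y 185 mm), 58 mm above the deck. The round rubber buffer, 30 mm across, was set by hand on its screw: its free face stands 35 to 85 mm out from this point towards -y of the deck. That reach is not measured: feel or see it. Pushed, it yields against a spring of 1.5 N per mm for up to 5 mm (7.5 N), then is solid.
- tin_a: First tin, in the corner: square-sided steel loaf tin with a closed, fixed aluminium lid, 140 mm long (its x), 90 mm wide (its y), 75 mm high, 0.3 to 0.6 kg. Origin: centre of its underside, 12 mm over the bench when it stands on the deck. It stands some mm off the guides, nearly square to them. Its sliding friction on the deck is about 0.5 to 1.5 N.
- tin_a_handle (a point): Centre of the first tin's handle bar, on the tin's centre line 101 mm above its underside: level steel bar 70 mm long along the tin's x, 12 mm wide, 14 mm high, on two feet, 19 mm clear over the lid. It can be gripped across its width, from above.
- tin_b: Second tin, equal to the first, standing in the infeed lane in front of the corner; origin and axes as for the first.
- tin_b_handle (a point): Centre of the second tin's handle bar, as for the first.
- brush: White pastry brush with a blue edge, 115 mm long, lying on the free front-left part of the deck. Leave alone.
- wash_cup: Small open steel cup, 70 mm across, 45 mm high, on the free front-left part of the deck. Leave alone.
- bowl: Steel mixing bowl, 280 mm across, 100 mm high, left on the bench. Leave alone.
- loaf_tin_1: Large open loaf tin, 275 by 115 by 80 mm, on the right of the bench. Leave alone.
- bench_knife: Bench knife lying flat behind the loading table: steel blade 150 by 75 mm with a round wooden grip. Leave alone.

How it is judged:
On the way, in this order (a step that is already met when the one before it is completed fails the run):
1. the first tin is in the row and presses on the spring buffer (over 2 N) while the second tin still waits where it was (contact force between tin_a and stop above 2 N and distance of tin_b from where it was at the start of the episode below 0.012 m), for 0.2 s.
2. the second tin has been slid out of the infeed lane into the emptied corner (x of tin_b in the frame of carrier between 0.082 and 0.093 m and y of tin_b in the frame of carrier between -0.157 and -0.085 m).
3. the second tin is pressed against the first (over 2 N) and the row against the buffer (over 2 N) (contact force between tin_b and tin_a above 2 N and contact force between tin_a and stop above 2 N), for 0.2 s.
At the end, for the whole second after the job is handed in: Both tins stand flat on the deck in the row, between back rail and front rail and square to it (within 0.05 rad), at rest; the first rests against the spring buffer (over 0.2 N still on it), the second is against the first (gap at most 3.5 mm), and the corner is free again (contact force between tin_a and stop above 0.2 N and y of tin_b in the frame of tin_a between -0.0935 and -0.0865 m and x of tin_a in the frame of carrier between 0.082 and 0.093 m and x of tin_b in the frame of carrier between 0.082 and 0.093 m and y of tin_a in the frame of carrier between 0.05 and 0.116 m and angle between the x axis of each of tin_a, tin_b and the x axis of carrier, either way round below 0.05 rad and angle between each of tin_a, tin_b's own z axis and vertical below 0.03 rad and height (world z) of each of tin_a, tin_b below 0.015 m and linear speed of each of tin_a, tin_b below 0.01 m/s); the robot touches nothing.
It fails at once if a tin is pressed on the buffer or its stop with more than 15 N (contact force between any of tin_a, tin_b and stop above 15 N).
It fails at once if a tin is pressed on the guides with more than 25 N (contact force between any of tin_a, tin_b and guides above 25 N).
It fails at once if the tins are pressed on each other with more than 15 N (contact force between tin_a and tin_b above 15 N).
It fails at once if a tin is lifted more than 10 mm off the deck or tipped more than 0.12 rad (height (world z) of any of tin_a, tin_b above 0.022 m or angle between any of tin_a, tin_b's own z axis and vertical above 0.12 rad).
It fails at once if another thing on the bench is moved more than 30 mm (distance of any of brush, wash_cup, bowl, loaf_tin_1, bench_knife from where it was at the start of the episode above 0.03 m).
It also fails if it takes over 67 s, if anything falls off the work surface, if the arm or the gripper's body presses on something with over 40 N, if the wrist force passes 120 N, or if a joint passes its speed limit or range.

ROBOT

A 7-joint arm with a two-finger parallel gripper is mounted at the origin on the work surface. World frame = base frame: x ahead of the robot, y to its left, z up, the work surface at z = 0. Lengths are in m, angles in rad, forces in N, time in s.
With the tool pointing down it reaches from about 0.425 to 0.925 m from the base axis. Payload 6.8 kg.
Tool frame: the origin (TCP) lies on the front face of the gripper's body, between the roots of the fingers; the fingertips stand 73 mm ahead of it and the grasp point (between the pads) lies 54 mm ahead of it (env.nose_length is the distance from the TCP to the fingertips, in m); z points along the fingers, y is the direction in which the jaws open and shut (so a half turn about z gives the same grasp; the last joint's range is limited). The gripper opens to 85 mm and grips with 20 to 120 N. Pads are 22 mm wide; open, the fingers measure 114 mm over their backs; the gripper's body (76 mm by 85 mm) begins 54 mm behind the grasp point. The pads swing forward as they close: fully open they stand 13 mm farther back than shut.
Start: joints at [-1.423, 0.477, 0.022, 1.555, -0.011, 1.109, -0.083], TCP at [0.171, 0.653, 0.304] pointing down, gripper open.
Joint ranges: [-2.96, 2.96], [-0.34, 2.1], [-1.41, 1.46], [0.24, 2.44], [-1.37, 4.51], [0.17, 1.92], [-2.96, 2.96]. Speed limits (rad/s): [2.39, 2.39, 3.14, 3.14, 3.14, 3.14, 3.14].

INTERFACE

Orientations are given as a unit quaternion [w, x, y, z].
In Python, from cell import env, kin, camera, calibration, job gives the robot as it stands. The module is installed in compiled form; this text tells all that it offers. Calls block until the motion is done:
- env.reach(position, orientation): joint-space move of the TCP to a pose.
- env.movel(position, velocity=0.15, rot=None, stop_force=None): straight line of the TCP; rot=None keeps the orientation; velocity is the mean speed in m/s. With stop_force (N) it stops when the force on the tool has changed by that much, and returns True; else False.
- env.goto_joints(angles): joint-space move.
- env.grip(opening, f_grip=None): finger opening in m; f_grip is the grip in N (None keeps the last); returns when the fingers have stopped.
- env.dwell(seconds).
- kin.inverse_kinematics(position, orientation): joint angles nearest the present ones, or None.
- env.get_state(): the state.
- camera(name): name is "scene" or "top" or "wrist"; returns (picture, depth): 480x640x3 uint8, blue, green, red; 480x640 float32, m along the optical axis (not along the pixel's ray), 0 where there is no reading.
- calibration(name): a dict with "fx", "fy", "cx", "cy" (pixels), "rvec" (rotation vector, rad) and "tvec" (3), from world to camera coordinates, as OpenCV has them. Camera axes: x right, y down, z forward; pixel columns grow to the right and rows downward; lengths in m; the calibration is good to about 2 mm. The wrist camera is an equidistant fisheye: a pixel r from the principal point sees the ray r / f radians off the axis. A picture is of the moment at which its call begins: read the wrist's pose just before it. calibration takes no time and is no camera call; for the wrist camera it gives the pose at the moment of the call.
A pose or a line that the arm cannot do raises env.PlanningError and nothing moves.
- job.job_done(): hands the job in, once; it reports no verdict.
The state is a dict: "time": time; "qpos": joint angles; "joint_velocities": joint speeds; "joint_torque": joint torques, N m; "tcp_pos": TCP position; "orientation": TCP orientation; "force": force on the tool from outside, world axes, zero at the start; "torque": the same for the moment, N m; "opening": finger opening in m.
Only numpy, scipy, OpenCV 4.12 (cv2) and the standard library are available. Lean on these libraries where they do the work, as an engineer would, in place of code of your own. Each camera call takes 0.05 s, during which the arm holds its last target. There are 200 camera calls.

## Working session

There is one attempt and no reset: what is moved stays moved. The work goes in short steps, each a Python script; the robot and the scene stay as the last script left them, time stands still between calls to the robot, and variables do not carry over. Pictures are saved under pics/ and viewed, about 8 in all and at most 12, crops included, and the job is handed in when it is done.

```bash
mkdir -p pics
python3 - <<'E'
from cell import env,kin,camera,calibration,job
import cv2,numpy as np
for n in ("scene","top"):
    p,d=camera(n); cv2.imwrite(f"pics/{n}0.png",p); np.save(f"pics/{n}0.npy",d)
    c=calibration(n); print(n,c)
s=env.get_state(); print(s["time"],s["orientation"],s["force"],s["opening"])
E
```

```text
scene {'fx': 448.3741131969192, 'fy': 448.3741131969192, 'cx': 321.6706965123857, 'cy': 230.7007626250302, 'rvec': array([ 1.93427359,  1.79281501, -0.55992398]), 'tvec': array([-0.08213584, -0.44830625,  1.63330938])}
top {'fx': 521.5575266321648, 'fy': 521.5575266321648, 'cx': 313.21421048120953, 'cy': 241.51880733858908, 'rvec': array([ 2.17039051, -2.16235738,  0.09658798]), 'tvec': array([0.02545755, 0.63566947, 1.23495804])}
0.1 [-5.00745267e-05  1.27529196e-01  9.91834491e-01 -8.02346825e-04] [-0.58756602 -0.2761508   0.29333247] 0.08560190883632728
```

View pics/top0.png

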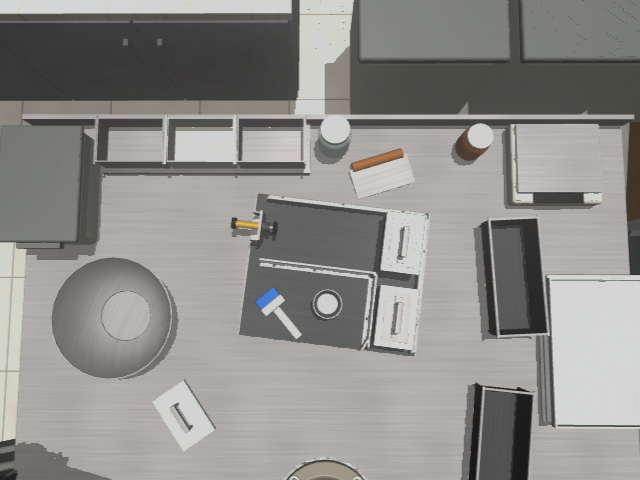

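View pics/scene0.png

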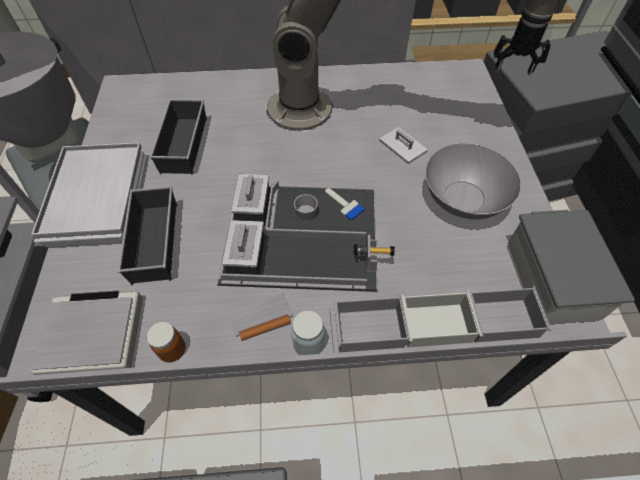

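The deck (about px 240–430, 193–355) has tin A in the corner at (405,242), tin B in the infeed at (397,320), and the buffer at about (268,228). I'll enlarge this area next.

Run:
```python
import cv2
p=cv2.imread("pics/top0.png")[185:360,225:440]
cv2.imwrite("pics/crop.png",cv2.resize(p,None,fx=3.4,fy=3.4,interpolation=cv2.INTER_CUBIC))
```

```text
(no output)
```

View pics/crop.png

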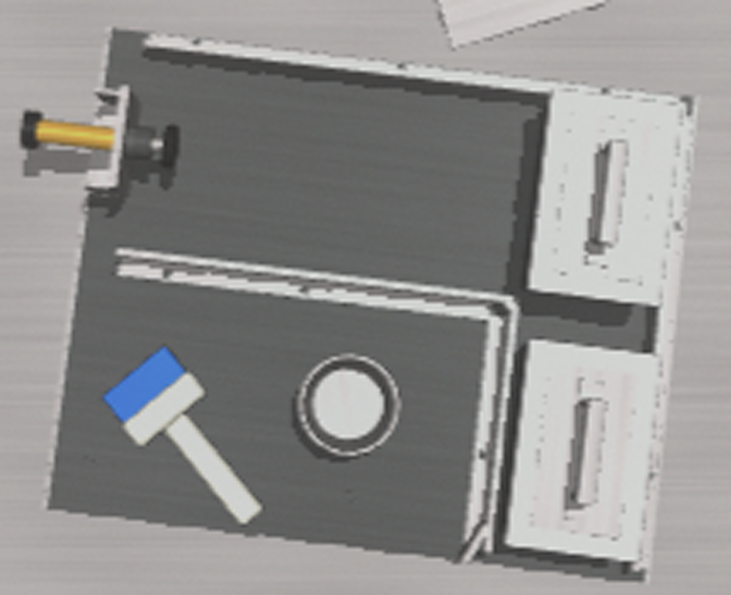

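```bash
cat > h.py <<'E'
import numpy as np,cv2
def rt(c): return cv2.Rodrigues(np.array(c["rvec"]))[0],np.array(c["tvec"]).ravel()
def px2w(c,uv,z):
    R,t=rt(c); uv=np.atleast_2d(uv).astype(float)
    r=np.c_[(uv[:,0]-c["cx"])/c["fx"],(uv[:,1]-c["cy"])/c["fy"],np.ones(len(uv))]@R
    o=-R.T@t; return o+r*((z-o[2])/r[:,2])[:,None]
def cloud(c,d):
    v,u=np.mgrid[0:480,0:640]; R,t=rt(c)
    P=np.stack([(u-c["cx"])/c["fx"]*d,(v-c["cy"])/c["fy"]*d,d],-1)
    return (P-t)@R
E
python3 - <<'E'
from cell import calibration
from h import *
c=calibration("top"); d=np.load("pics/top0.npy"); W=cloud(c,d)
f=lambda l:np.array(l)/3.4+[225,185]-0.35
K=px2w(c,f([(112,28),(48,508),(648,582),(697,97)]),.012)
model=np.array([[.175,.215],[-.175,.215],[-.175,-.215],[.175,-.215]])
def fit(m,p):
    mc,pc=m.mean(0),p.mean(0); H=(m-mc).T@(p-pc); a=np.arctan2(H[0,1]-H[1,0],H[0,0]+H[1,1])
    R=np.array([[np.cos(a),-np.sin(a)],[np.sin(a),np.cos(a)]]); return a,R,pc-R@mc
a,R,o=fit(model,K[:,:2]); print("deck",a,o,"res",((K[:,:2]-o)@R-model)*1e3)
X=(W[...,:2]-o)@R; z=W[...,2]; ok=d>0
def rep(n,m):
    q=X[m].astype(np.float32); print(n,len(q),z[m].mean(),cv2.minAreaRect(q*1000),q.mean(0))
right=ok&(X[...,1]<-.08)&(X[...,1]>-.22)
A=(X[...,0]>.02)&(X[...,0]<.18); B=(X[...,0]<.01)&(X[...,0]>-.2)
for n,s in(("A",A),("B",B)):
    rep(n+" handle",right&s&(z>.108)&(z<.14)); rep(n+" lid",right&s&(z>.08)&(z<.095))
m=ok&(X[...,0]>.06)&(X[...,0]<.115)&(X[...,1]<.178)&(X[...,1]>.05)&(z>.055)
rep("buffer",m); print("ymin",np.sort(X[m][:,1])[:8], z[m].max())
for i in((550,90),(686,100),(660,303),(530,290)),((530,340),(658,353),(634,558),(505,543)):
    p=px2w(c,f(i),.087)[:,:2]; aa,_,_=fit(np.array([[.07,.045],[.07,-.045],[-.07,-.045],[-.07,.045]]),p); print("lid px",((p.mean(0)-o)@R).round(4),aa-a)
for i in((617,142),(602,245)),((594,398),(580,506)): print("bar",(px2w(c,f(i),.12)[:,:2]-o)@R)
print("bracket/rail", (px2w(c,f([(515,300),(690,97)]),.042)[:,:2]-o)@R)
print("buffer face px", (px2w(c,f([(178,145)]),.07)[:,:2]-o)@R)
E
```

```text
deck -0.11637752721807113 [ 0.56012955 -0.02598057] res [[-0.10358475 -0.17974914]
 [ 0.01890208 -0.18268252]
 [ 0.19548154  0.28672123]
 [-0.11079887  0.07571043]]
A handle 180 0.11934352883384464 ((85.99388122558594, -144.97021484375), (12.584966659545898, 69.49153900146484), 89.71031951904297) [ 0.0859133  -0.14455773]
A lid 2073 0.08721103141413403 ((88.08805084228516, -145.34515380859375), (90.39885711669922, 136.5010528564453), 89.26078033447266) [ 0.08750808 -0.14438562]
B handle 191 0.11910592812363988 ((-85.8509521484375, -148.67025756835938), (12.717204093933105, 69.69061279296875), 89.63040161132812) [-0.08612936 -0.14784274]
B lid 2226 0.08725180306770931 ((-85.81033325195312, -148.87762451171875), (90.96832275390625, 139.98863220214844), 89.5722427368164) [-0.08603378 -0.14787416]
buffer 114 0.07821609413846217 ((86.34064483642578, 164.17958068847656), (26.683090209960938, 27.472091674804688), 0.8017427921295166) [0.08609446 0.16285363]
ymin [0.15049718 0.15053544 0.15058774 0.15065136 0.15065402 0.15066227
 0.15070213 0.15071377] 0.09042332004488372
lid px [ 0.0869 -0.1458] 0.003288289440856157
lid px [-0.0849 -0.147 ] -0.00702617129477523
bar [[ 0.11921209 -0.14405565]
 [ 0.04977143 -0.1412852 ]]
bar [[-0.0508188  -0.14650767]
 [-0.12147188 -0.14474597]]
bracket/rail [[ 0.01079766 -0.09643249]
 [ 0.16894206 -0.20412182]]
buffer face px [[0.08824573 0.15035479]]
```

Deck fit residuals are under 0.3 mm. In the deck frame, A is at about (87,-145) mm, B at (-86,-148) mm, and the buffer face is at y≈150 mm, so the first tin should make contact at y≈105 mm. Next I grip A.

```bash
cat >> h.py <<'E'
A0=-.11638; O0=np.array([.56013,-.02598]); RD=np.array([[np.cos(A0),-np.sin(A0)],[np.sin(A0),np.cos(A0)]])
Q=[0,np.cos((np.pi+A0)/2),np.sin((np.pi+A0)/2),0]
def P(x,y,z): return np.r_[O0+RD@[x,y],z]      # deck mm-frame (m) -> world
def show(env,n):
    s=env.get_state(); p=np.array(s["tcp_pos"])
    print(n,"t%.2f"%s["time"],"deck",((p[:2]-O0)@RD).round(4),"z",p[2].round(4),"F",(np.array(s["force"])[:2]@RD).round(2),s["force"][2].round(2),"M",np.round(s["torque"],2),"open",round(s["opening"],4))
ZG=.168
E
python3 - <<'E'
from cell import env
from h import *
env.grip(.05,20)
env.reach(P(.0868,-.145,.24),Q); show(env,"above")
env.movel(P(.0868,-.145,ZG),.1,stop_force=6); show(env,"down")
env.grip(0,25); show(env,"grip")
env.movel(P(.0868,-.125,ZG),.04); show(env,"slid 20")
E
```

```text
above t3.87 deck [ 0.087  -0.1439] z 0.2399 F [0.06 0.84] 0.66 M [-0.    0.    0.05] open 0.0499
down t4.73 deck [ 0.0872 -0.1453] z 0.1685 F [0.01 0.04] 0.53 M [-0.02 -0.03 -0.01] open 0.0499
grip t5.16 deck [ 0.087  -0.1446] z 0.1683 F [-0.01  1.92] 1.48 M [ 0.23  0.04 -0.03] open 0.0115
slid 20 t5.81 deck [ 0.0871 -0.1239] z 0.1682 F [0.21 2.38] 4.08 M [ 0.25 -0.11  0.01] open 0.0115
```

Run:
```python
from cell import env
from h import *
show(env,"start")
print(env.movel(P(.087,.094,ZG),.05,stop_force=15)); show(env,"pre")
env.dwell(.4); show(env,"pre settled")
print(env.movel(P(.087,.112,ZG),.008,stop_force=4.5)); show(env,"press")
env.dwell(.4); show(env,"held")
```

```text
start t5.81 deck [ 0.0871 -0.1239] z 0.1682 F [0.21 2.38] 4.08 M [ 0.25 -0.11  0.01] open 0.0115
False
pre t10.34 deck [0.0868 0.0932] z 0.1682 F [ 0.61 -3.12] 6.71 M [-0.91  0.06  0.  ] open 0.0113
pre settled t10.74 deck [0.0868 0.0932] z 0.1682 F [-0.57 -3.54] 6.53 M [-0.94  0.08  0.03] open 0.0114
False
press t13.14 deck [0.0868 0.1102] z 0.1682 F [ 0.22 -5.36] 7.1 M [-1.25  0.08  0.05] open 0.0111
held t13.54 deck [0.0868 0.1102] z 0.1682 F [-0.4  -5.96] 6.48 M [-1.27  0.1  -0.02] open 0.0113
```

Run:
```python
from cell import env
from h import *
for y in (.113,.1145,.116):
    s=env.movel(P(.087,y,ZG),.008,stop_force=3); env.dwell(.1); show(env,s)
    F=(np.array(env.get_state()["force"])[:2]@RD)[1]
    if s or F<-8.5: break
env.dwell(.3); show(env,"held")
```

```text
False t13.92 deck [0.0868 0.1109] z 0.1682 F [ 0.01 -7.27] 5.53 M [-1.41  0.14  0.03] open 0.0119
False t14.36 deck [0.0868 0.1118] z 0.1682 F [ 0.17 -7.34] 6.88 M [-1.65  0.21  0.06] open 0.0114
False t14.80 deck [0.0868 0.1126] z 0.1682 F [-0.16 -9.  ] 7.71 M [-1.86  0.21  0.03] open 0.0116
held t15.10 deck [0.0868 0.1126] z 0.1683 F [-0.64 -9.44] 7.73 M [-1.88  0.24  0.02] open 0.0107
```

Run:
```python
from cell import env,camera
from h import *
y=.116; z=ZG
F=lambda:(np.mean([np.array(env.get_state()["force"])[:2]@RD for _ in range(1)],0))[1]
for i in range(8):
    if F()>-1.5: break
    y-=.0015; z+=.0004
    env.movel(P(.087,y,z),.015); env.dwell(.1); show(env,"back")
env.grip(.045); env.dwell(.1); show(env,"open")
env.movel(P(.087,.105,.235),.12); show(env,"up")
p,d=camera("top"); cv2.imwrite("pics/top1.png",p); np.save("pics/top1.npy",d)
```

```text
back t15.45 deck [0.0867 0.1122] z 0.1682 F [ 0.29 -6.69] 3.75 M [-1.48 -0.03 -0.03] open 0.0117
back t15.80 deck [0.0867 0.1116] z 0.1683 F [ 1.42 -5.9 ] 1.65 M [-1.26 -0.33 -0.1 ] open 0.0116
back t16.15 deck [0.0864 0.1114] z 0.1684 F [ 1.94 -3.83] -4.7 M [-1.03 -0.31 -0.03] open 0.0115
back t16.50 deck [0.0863 0.1104] z 0.1691 F [-0.33 -2.53] -5.24 M [-0.66  0.14  0.08] open 0.0115
back t16.85 deck [0.0869 0.109 ] z 0.1701 F [-0.11 -1.18] -4.12 M [-0.21  0.18  0.02] open 0.0116
open t17.37 deck [0.0871 0.1086] z 0.1702 F [ 0.86 -0.68] -1.09 M [ 0.02  0.08 -0.01] open 0.0449
up t18.06 deck [0.0866 0.1052] z 0.2345 F [-0.4  -0.38] -0.14 M [0.06 0.03 0.03] open 0.0448
```

```bash
cat >> h.py <<'E'
def tin(c,d,x,y):
    W=cloud(c,d); X=(W[...,:2]-O0)@RD; z=W[...,2]
    near=(d>0)&(abs(X[...,0]-x)<.085)&(abs(X[...,1]-y)<.065)
    for n,a,b in(("bar",.108,.13),("lid",.08,.095)):
        m=near&(z>a)&(z<b)
        if m.sum()>20: r=cv2.minAreaRect((X[m]*1000).astype(np.float32)); print(n,m.sum(),np.round(r[0],1),np.round(r[1],1),round(r[2],2))
E
python3 - <<'E'
from cell import env,camera,calibration
from h import *
c=calibration("top"); print("B in top1"); tin(c,np.load("pics/top1.npy"),-.086,-.148)
env.reach(P(-.0858,-.148,.24),Q); show(env,"over B")
p,d=camera("top"); cv2.imwrite("pics/top2.png",p[185:360,225:440].repeat(3,0).repeat(3,1)); np.save("pics/top2.npy",d)
print("A"); tin(c,d,.087,.107)
E
```

```text
B in top1
bar 188 [ -85.9 -148.3] [12.9 69.8] 89.26
lid 2238 [ -85.8 -148.6] [ 90.6 140.1] 89.61
over B t19.28 deck [-0.0845 -0.1468] z 0.2401 F [ 0.13 -0.03] -0.41 M [ 0.   -0.04 -0.02] open 0.0448
A
bar 167 [ 85.7 106.1] [12.3 69.2] 89.85
lid 2162 [ 85.5 116.4] [140.4 110.4] 0.01
```

View pics/top2.png

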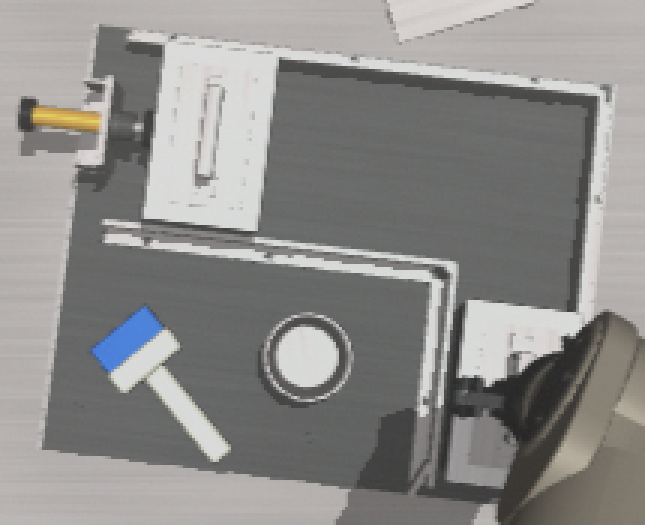

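A (centre about px 210,135) is square in the row and touching the buffer, with its bar at y=106 mm. B hasn't moved. Next I slide B back into the corner.

Run:
```python
from cell import env,camera,calibration
from h import *
Z=.1685
env.movel(P(-.0858,-.1484,Z),.1,stop_force=6); show(env,"down")
env.grip(0,25); show(env,"grip")
print(env.movel(P(.03,-.1492,Z),.05,stop_force=12)); show(env,"mid")
if 1: print(env.movel(P(.0875,-.1492,Z),.03,stop_force=10)); env.dwell(.2); show(env,"corner")
p,d=camera("top"); tin(calibration("top"),d,.087,-.148)
p,_=camera("scene"); cv2.imwrite("pics/sc2.png",cv2.resize(p[150:300,200:410],None,fx=3.5,fy=3.5))
```

```text
down t20.20 deck [-0.0855 -0.1486] z 0.1688 F [0.7  0.07] 0.89 M [-0.03  0.    0.01] open 0.0451
grip t20.59 deck [-0.0857 -0.148 ] z 0.1687 F [-0.54  1.63] 1.43 M [0.36 0.02 0.03] open 0.0113
False
mid t23.06 deck [ 0.0292 -0.1498] z 0.1686 F [-4.39  0.79] 6.0 M [0.17 0.79 0.03] open 0.0113
False
corner t25.32 deck [ 0.0867 -0.1499] z 0.1687 F [-4.86  1.68] 6.07 M [ 0.15  0.78 -0.01] open 0.0114
lid 407 [  98.8 -113.3] [ 41.  128.5] 73.11
```

View pics/sc2.png

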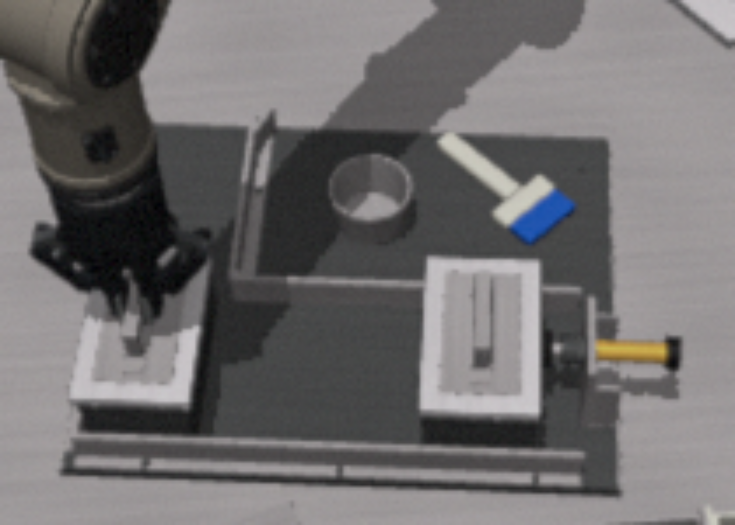

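B is level with A in x: the gap to the back rail matches, and dead reckoning gives x≈86.5 mm. Now I slide it sideways.

Run:
```python
from cell import env
from h import *
Z=.1685
print(env.movel(P(.0872,.008,Z),.045,stop_force=12)); env.dwell(.3); show(env,"pre")
F=lambda:(np.array(env.get_state()["force"])[:2]@RD)[1]
f0=F(); y=.008
while y<.034:
    y+=.0015; env.movel(P(.0872,y,Z),.012,stop_force=4); env.dwell(.1); show(env,"%.4f"%y)
    if F()-f0<-6: break
env.dwell(.3); show(env,"held")
```

```text
False
pre t29.37 deck [0.0871 0.0083] z 0.1687 F [-0.78 -3.91] 5.94 M [-0.99  0.06  0.01] open 0.0114
0.0095 t29.74 deck [0.0871 0.0099] z 0.1687 F [-0.31 -4.14] 5.75 M [-0.99  0.12  0.04] open 0.0113
0.0110 t30.12 deck [0.0871 0.0115] z 0.1687 F [ 0.69 -4.12] 6.77 M [-0.96  0.05 -0.02] open 0.0111
0.0125 t30.49 deck [0.0871 0.013 ] z 0.1687 F [-0.09 -3.97] 5.59 M [-0.96  0.09  0.03] open 0.0111
0.0140 t30.87 deck [0.0871 0.0144] z 0.1687 F [-0.33 -4.14] 5.77 M [-0.94  0.12 -0.05] open 0.0115
0.0155 t31.24 deck [0.0871 0.0159] z 0.1687 F [-0.11 -3.39] 5.85 M [-0.91  0.08 -0.  ] open 0.0117
0.0170 t31.62 deck [0.0871 0.0174] z 0.1687 F [-0.19 -3.25] 5.53 M [-0.93  0.12  0.04] open 0.0111
0.0185 t31.99 deck [0.0871 0.0189] z 0.1687 F [ 0.6  -3.85] 5.56 M [-1.    0.06 -0.  ] open 0.0115
0.0200 t32.37 deck [0.0871 0.0197] z 0.1687 F [-0.01 -5.44] 5.51 M [-1.2   0.11  0.05] open 0.011
0.0215 t32.74 deck [0.087  0.0205] z 0.1686 F [ 0.6  -5.57] 5.2 M [-1.53  0.11  0.05] open 0.0114
0.0230 t33.12 deck [0.087  0.0214] z 0.1686 F [ 0.19 -9.43] 5.14 M [-1.75  0.19  0.06] open 0.0117
0.0245 t33.49 deck [0.0869 0.0222] z 0.1687 F [ 0.07 -9.45] 4.92 M [-1.96  0.21  0.04] open 0.0117
0.0260 t33.87 deck [0.0869 0.0231] z 0.1687 F [ -0.12 -10.86] 5.43 M [-2.16  0.23  0.01] open 0.0113
held t34.17 deck [0.0869 0.0231] z 0.1687 F [ -0.81 -10.09] 5.59 M [-2.27  0.22  0.08] open 0.0115
```

Run:
```python
from cell import env
from h import *
y=.026
for i in range(12):
    y-=.001; env.movel(P(.0872,y,.1685),.012); env.dwell(.1); show(env,"%.4f"%y)
    s=env.get_state(); Fy=(np.array(s["force"])[:2]@RD)[1]; ty=((np.array(s["tcp_pos"])[:2]-O0)@RD)[1]
    if Fy>0.3 or ty<.0203: break
```

```text
0.0250 t34.52 deck [0.0869 0.023 ] z 0.1687 F [-0.7  -9.41] 6.29 M [-1.87  0.2   0.03] open 0.0113
0.0240 t34.87 deck [0.0869 0.023 ] z 0.1686 F [-0.64 -7.14] 6.55 M [-1.48  0.24 -0.02] open 0.0114
0.0230 t35.22 deck [0.0869 0.0228] z 0.1686 F [-1.97 -5.4 ] 6.6 M [-1.14  0.14 -0.03] open 0.0116
0.0220 t35.57 deck [0.0869 0.0228] z 0.1687 F [-1.06 -3.38] 6.29 M [-0.79  0.22 -0.1 ] open 0.0116
0.0210 t35.92 deck [0.0869 0.0225] z 0.1686 F [-0.89 -2.46] 6.71 M [-0.48  0.17 -0.06] open 0.0114
0.0200 t36.27 deck [0.087  0.0221] z 0.1686 F [-0.57  0.05] 6.08 M [-0.24  0.13 -0.09] open 0.0114
0.0190 t36.62 deck [0.0871 0.0215] z 0.1687 F [-0.72  0.49] 7.44 M [-0.07  0.07 -0.03] open 0.0113
```

Run:
```python
from cell import env,camera,calibration
from h import *
for y in (.018,.017):
    env.movel(P(.0872,y,.1685),.012); env.dwell(.1); show(env,y)
    if ((np.array(env.get_state()["tcp_pos"])[:2]-O0)@RD)[1]<.0206: break
env.grip(.045); env.dwell(.1); show(env,"open")
y=((np.array(env.get_state()["tcp_pos"])[:2]-O0)@RD)[1]
env.movel(P(.0872,y,.24),.1); show(env,"up")
env.reach(P(.02,-.2,.32),Q)
p,d=camera("top"); c=calibration("top"); cv2.imwrite("pics/top3.png",p[185:360,225:440].repeat(3,0).repeat(3,1))
print("A");tin(c,d,.087,.107);print("B");tin(c,d,.087,.017); show(env,"end")
```

```text
0.018 t36.97 deck [0.0871 0.021 ] z 0.1686 F [-0.01  0.89] 7.03 M [ 0.13  0.12 -0.02] open 0.0115
0.017 t37.32 deck [0.0872 0.0204] z 0.1686 F [-0.48  3.05] 6.75 M [ 0.27 -0.02 -0.07] open 0.011
open t37.83 deck [0.087 0.017] z 0.1683 F [-0.26 -0.69] 0.08 M [ 0.04  0.03 -0.02] open 0.0451
up t38.70 deck [0.0868 0.0172] z 0.2394 F [-0.03 -0.56] -0.35 M [-0.01  0.05  0.03] open 0.0449
A
bar 169 [ 85.4 108. ] [12.3 70.1] 89.67
lid 2683 [ 86.  106.3] [141.2 128.5] 0.0
B
bar 164 [86.5 17.9] [11.9 69.8] 89.95
lid 2632 [86.1 27.4] [141.1 109.2] 0.05
end t39.70 deck [ 0.0209 -0.1972] z 0.3189 F [1.03 0.05] -0.11 M [ 0.04 -0.03  0.04] open 0.045
```

View pics/top3.png

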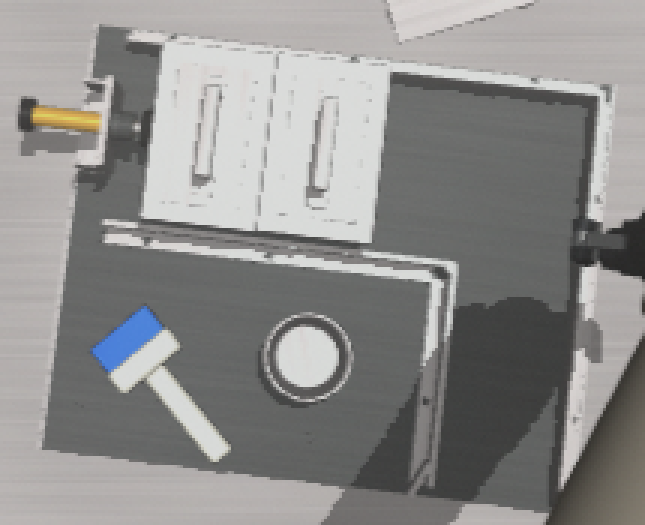

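The tins stand square and touching, with the bars 90.1 mm apart. A is 1.9 mm further towards the buffer than when it was first released, so the buffer is still loaded. The gripper is clear, so I'm handing in.

```bash
python3 -c "
from cell import job
job.job_done()"
```

```text
the job is handed in; nothing more can be done
```

I slid the first tin onto the spring buffer. I then slid the second tin back into the corner and sideways against the first, eased the load off, let go and handed in at about 40 s of the 67 s allowed. No verdict was reported.

**Last camera check:**
- **Positions:** In the deck frame the tins stand at about (85.5, 108) mm and (86.5, 18) mm, which is inside the limits.
- **Squareness and gap:** Both are square to within 0.01 rad, and their handles are 90.1 mm apart, so they are touching.
- **Buffer:** The first tin sits 1.9 mm further in than when I first released it, so the buffer should still be loaded.
- **Surroundings:** The brush and cup show no visible movement, and the gripper is clear. I did not compare the bowl, the large tin or the bench knife again.

**Forces:** The wrist force along the row peaked at about 9.4 N for the first tin and 10.9 N for the second, of which 3.5–4 N was sliding friction. That implies about 6 N on the buffer each time, but the buffer, guide and tin-to-tin forces were not measured directly.

**What did not go as planned:**
- **Lift:** When I eased the first tin off the buffer I raised the tool too much, which probably lifted the tin 1–2 mm, within the 10 mm limit.
- **Friction:** The sliding friction was higher than the stated 0.5–1.5 N, probably because the gripper pressed down by about 6 N.

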